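# Make up the press load on the dial scale

### The arm

A 6-joint arm with a two-finger parallel gripper is mounted at the origin on the work surface. World frame = base frame: x ahead of the robot, y to its left, z up, the work surface at z = 0. Lengths are in m, angles in rad, forces in N, time in s.
With the tool pointing down it reaches from about 0.35 to 0.975 m from the base axis. Payload 4.9 kg.
Tool frame: the origin (TCP) lies on the front face of the gripper's body, between the roots of the fingers; the fingertips stand ctrl.finger_overhang ahead of it and the grasp point (between the pads) lies 54 mm ahead of it (ctrl.finger_overhang is the distance from the TCP to the fingertips, in m); z points along the fingers, y is the line along which they close (so a half turn about z gives the same grasp; the last joint's range is limited). The gripper opens to 85 mm and grips with 20 to 120 N. Pads are 22 mm wide; open, the fingers measure 114 mm over their backs; the gripper's body (76 mm by 85 mm) begins 54 mm behind the grasp point. The pads swing forward as they close: fully open they stand 13 mm farther back than shut.
Start: joints at [-0.119, 0.053, 1.613, -0, 1.476, -0.119], TCP at [0.625, 0, 0.304] pointing down, gripper open.
Joint ranges: [-3.01, 3.01], [-1.01, 2.22], [0.06, 2.58], [-1.02, 4.17], [0.09, 2.62], [-3.14, 3.14]. Speed limits (rad/s): [2.57, 2.57, 3.14, 3.14, 3.14, 3.14].

### API

Orientations are given as a rotation vector (axis times angle).
In Python, from station import ctrl, vision gives the robot as it stands. The module is installed in compiled form; this text tells all that it offers.
- The arm moves only by the tool drive_tool, never from a script. Its argument "rows" is a list of rows, each a list of 2 entries, a list of its own where there are three numbers: the shift along the tool's x, y, z in m, then the turn about the tool's z in rad. A call has 1 to 10 rows; each row shifts and turns the commanded pose from where the row before left it, along the tool's axes as they then stand; what a row does not reach is not made up. A row lasts 1/10 s, in which the tool goes at most 50 mm and 8.59 degrees, less where a joint would pass 70% of its speed; a pose out of reach is approached as far as the arm can. A call with a gripper value outside its range is refused whole. "jaw" is the closure, from 0 (fully open) to 1 (shut), set as the call begins (left out, the last holds). The fingers move at their own pace and stop on an object; "grip_force" is the grip in N (left out, the last holds). Time passes only in rows, so rows that do not move let the fingers close. It gives the time, the measured TCP pose, the force, the opening and the grip force at its end, in the units of the state.
- ctrl.get_obs(): the state, without advancing time (a new reading comes with each control period).
- vision.get_image(name): name is "scene" or "side" or "wrist"; returns a dict with "image" (400x640x3 uint8, blue, green, red), "vertical_fov" (degrees; the focal length in pixels is half the picture's height over the tangent of half this angle, whatever the lens; pixels are square), "cx", "cy" (the principal point, pixels), "dist_coeffs" ([k1, k2, p1, p2, k3] as OpenCV has them; the pictures are not rectified), "R" (3x3) and "t" (3): a world point X has camera coordinates R X + t. Camera axes: x right, y down, z forward; pixel columns grow to the right and rows downward; lengths in m; the calibration is good to about 2 mm. A picture is of the moment at which its call begins. There is no depth.
- ctrl.finish_job(): hands the job in; it is judged then, once.
The state is a dict: "t": time; "q": joint angles; "dq": joint speeds; "effort": joint torques, N m; "tool_pos": TCP position; "tool_rot": TCP orientation; "contact_force": force on the tool from outside, world axes, zero at the start; "wrist_torque": the same for the moment, N m; "opening": finger opening in m; "grip_force": force on a finger pad.
Only numpy, scipy, OpenCV 4.12 (cv2) and the standard library are available. Lean on these libraries where they do the work, as an engineer would, in place of code of your own. Each camera call takes 0.05 s, during which the arm holds its last target. There are 200 camera calls.

### The job

Make up the press load for a screen being glued: take the plain steel ring weights from the repair mat and thread them one at a time onto the spindle of the dial scale's tray, until the needle rests between the two thick raised marks on the dial. The weighing head may stand anywhere along its short slide on the base, so feel for the spindle gently and never push the tray hard down to its stop. Leave the spare rings and everything else where they are.

Things in the scene. Friction and masses are not known exactly. Their poses are not given: they have to be found in the camera images.
- scale: Dial scale base: grey box 120 (x) by 220 (y) by 30 mm high, fixed on the table; origin at the centre of its underside, z up, y from the dial end to the tray end. On it slides along x the white weighing head, a plate 96 by 210 by 10 mm, top 40 mm above the table, with a dial 92 mm across at the -y end (black needle, two thick raised dark marks) and the tray at the +y end.
- scale_axis (a point): Point of the base (same axes), 55 mm from its middle towards +y and 12 mm towards -x, 74 mm above the table: height of the unloaded tray's top; the tray itself stands 2 to 22 mm from here along +x. The aluminium tray is 54 mm across, 4 mm thick; an upright steel spindle, 13 mm in diameter, stands in its middle, its tip 45 mm above the tray top (tip edge rounded 1.5 mm).
- play (a point): Point of the base 45 mm above scale_axis, at the unloaded spindle tip's height (119 mm). The head stands anywhere along its slide: the spindle is 2 to 22 mm from this point along +x, NOT reported, different each time; along y exact. It stays put under side forces below 10 N. Feel for it: a ring pressed on the tip with 1 to 3 N and slid along x drops over it where the bore meets it.
- tray (a joint): How far the tray has sunk on its spring, m: 0 upper stop, 0.026 lower stop; overload begins at 0.024. Spring 400 N/m, about 2.5 mm a ring. The empty tray (its weight differs) stands at 0.002 to 0.0042. The needle turns with it, 0.15 rad per mm, anticlockwise from above, from pointing to -y. The two thick marks stand at 0.0074 and 0.0108.
- mat: Teal silicone repair mat, 240 by 360 by 3 mm, fixed on the table; origin at the centre of its underside, z up. The rings lie on it.
- ring1: Plain steel ring weight, one of four alike: outer diameter 40 mm, bore 15.2 mm, 12 mm high, about 100 g (85 to 115 g); origin at the centre of its underside, z along its axis (up).
- ring2: Plain steel ring weight, one of four alike: outer diameter 40 mm, bore 15.2 mm, 12 mm high, about 100 g (85 to 115 g); origin at the centre of its underside, z along its axis (up).
- ring3: Plain steel ring weight, one of four alike: outer diameter 40 mm, bore 15.2 mm, 12 mm high, about 100 g (85 to 115 g); origin at the centre of its underside, z along its axis (up).
- ring4: Plain steel ring weight, one of four alike: outer diameter 40 mm, bore 15.2 mm, 12 mm high, about 100 g (85 to 115 g); origin at the centre of its underside, z along its axis (up).
- disc: Bystander: solid steel disc without a bore, 40 mm across, 12 mm high, on the mat among the rings; origin at the centre of its underside.
- camera_puck: Bystander: black lens module, 32 mm across, 16 mm high, on the mat among the rings; origin at the centre of its underside.
- phone: Bystander: black phone, 147 by 72 by 8 mm, lying on the table; origin at the centre of its underside.
- driver: Bystander: screwdriver, 140 mm long, lying on the table.
- suction: Bystander: small suction lifter, 48 mm across, 34 mm high, on the table; origin at the centre of its underside.
- screw_box: Bystander: white divided screw tray, 90 by 120 by 30 mm, on the table; origin at the centre of its underside.
- tweezers: Bystander: steel tweezers, 120 mm long, lying on the table.
Things that resemble listed ones, but are neither listed nor needed, are in the scene too. Leave any yellow look-alike of the ring2 alone. Leave any blue look-alike of the ring3 alone.

How it is judged:
On the way, in this order (a step that is already met when the one before it is completed fails the run):
1. a first ring is threaded on the spindle, lying flat (((horizontal distance between ring1 and scale_axis below 0.026 m and z of ring1 in the frame of scale_axis between -0.03 and 0.0195 m and angle between ring1's own z axis and vertical below 0.15 rad) or (horizontal distance between ring2 and scale_axis below 0.026 m and z of ring2 in the frame of scale_axis between -0.03 and 0.0195 m and angle between ring2's own z axis and vertical below 0.15 rad) or (horizontal distance between ring3 and scale_axis below 0.026 m and z of ring3 in the frame of scale_axis between -0.03 and 0.0195 m and angle between ring3's own z axis and vertical below 0.15 rad) or (horizontal distance between ring4 and scale_axis below 0.026 m and z of ring4 in the frame of scale_axis between -0.03 and 0.0195 m and angle between ring4's own z axis and vertical below 0.15 rad))), for 0.2 s.
2. a second ring is threaded on the spindle, lying flat ((((horizontal distance between ring1 and scale_axis below 0.026 m and z of ring1 in the frame of scale_axis between -0.03 and 0.0195 m and angle between ring1's own z axis and vertical below 0.15 rad) and (horizontal distance between ring2 and scale_axis below 0.026 m and z of ring2 in the frame of scale_axis between -0.03 and 0.0195 m and angle between ring2's own z axis and vertical below 0.15 rad)) or ((horizontal distance between ring1 and scale_axis below 0.026 m and z of ring1 in the frame of scale_axis between -0.03 and 0.0195 m and angle between ring1's own z axis and vertical below 0.15 rad) and (horizontal distance between ring3 and scale_axis below 0.026 m and z of ring3 in the frame of scale_axis between -0.03 and 0.0195 m and angle between ring3's own z axis and vertical below 0.15 rad)) or ((horizontal distance between ring1 and scale_axis below 0.026 m and z of ring1 in the frame of scale_axis between -0.03 and 0.0195 m and angle between ring1's own z axis and vertical below 0.15 rad) and (horizontal distance between ring4 and scale_axis below 0.026 m and z of ring4 in the frame of scale_axis between -0.03 and 0.0195 m and angle between ring4's own z axis and vertical below 0.15 rad)) or ((horizontal distance between ring2 and scale_axis below 0.026 m and z of ring2 in the frame of scale_axis between -0.03 and 0.0195 m and angle between ring2's own z axis and vertical below 0.15 rad) and (horizontal distance between ring3 and scale_axis below 0.026 m and z of ring3 in the frame of scale_axis between -0.03 and 0.0195 m and angle between ring3's own z axis and vertical below 0.15 rad)) or ((horizontal distance between ring2 and scale_axis below 0.026 m and z of ring2 in the frame of scale_axis between -0.03 and 0.0195 m and angle between ring2's own z axis and vertical below 0.15 rad) and (horizontal distance between ring4 and scale_axis below 0.026 m and z of ring4 in the frame of scale_axis between -0.03 and 0.0195 m and angle between ring4's own z axis and vertical below 0.15 rad)) or ((horizontal distance between ring3 and scale_axis below 0.026 m and z of ring3 in the frame of scale_axis between -0.03 and 0.0195 m and angle between ring3's own z axis and vertical below 0.15 rad) and (horizontal distance between ring4 and scale_axis below 0.026 m and z of ring4 in the frame of scale_axis between -0.03 and 0.0195 m and angle between ring4's own z axis and vertical below 0.15 rad)))), for 0.2 s.
At the end, for the whole second after the job is handed in: The scale is still, between the marks (tray sunk 7.2 to 11.0 mm); each ring lies threaded flat on the spindle (underside under 19 mm above the unloaded tray top, tilt under 0.15 rad) or within 30 mm of its start; no other thing has moved over 30 mm (value of joint tray between 0.0072 and 0.011 m and velocity of joint tray between -0.01 and 0.01 m/s and ((horizontal distance between ring1 and scale_axis below 0.026 m and z of ring1 in the frame of scale_axis between -0.03 and 0.0195 m and angle between ring1's own z axis and vertical below 0.15 rad) or distance of ring1 from where it was at the start of the episode below 0.03 m) and ((horizontal distance between ring2 and scale_axis below 0.026 m and z of ring2 in the frame of scale_axis between -0.03 and 0.0195 m and angle between ring2's own z axis and vertical below 0.15 rad) or distance of ring2 from where it was at the start of the episode below 0.03 m) and ((horizontal distance between ring3 and scale_axis below 0.026 m and z of ring3 in the frame of scale_axis between -0.03 and 0.0195 m and angle between ring3's own z axis and vertical below 0.15 rad) or distance of ring3 from where it was at the start of the episode below 0.03 m) and ((horizontal distance between ring4 and scale_axis below 0.026 m and z of ring4 in the frame of scale_axis between -0.03 and 0.0195 m and angle between ring4's own z axis and vertical below 0.15 rad) or distance of ring4 from where it was at the start of the episode below 0.03 m) and not (distance of disc from where it was at the start of the episode above 0.03 m) and not (distance of camera_puck from where it was at the start of the episode above 0.03 m) and not (distance of phone from where it was at the start of the episode above 0.03 m) and not (distance of driver from where it was at the start of the episode above 0.03 m) and not (distance of suction from where it was at the start of the episode above 0.03 m) and not (distance of screw_box from where it was at the start of the episode above 0.03 m) and not (distance of tweezers from where it was at the start of the episode above 0.03 m)); the robot touches nothing.
It fails at once if the tray is pushed down into overload (sunk more than 24 mm) (value of joint tray above 0.024 m).
It fails at once if a bystander is moved more than 30 mm (distance of any of disc, camera_puck, phone, driver, suction, screw_box, tweezers from where it was at the start of the episode above 0.03 m).
It also fails if it takes over 72 s, if anything falls off the work surface, if the arm or the gripper's body presses on something with over 40 N, if the wrist force passes 120 N, or if a joint passes its speed limit or range.

## Working session

There is one attempt and no reset: what is moved stays moved. The work goes in short steps, Python scripts to look and compute and a tool call to move; the robot and the scene stay as the last step left them, time stands still between calls to the robot, and variables do not carry over. Pictures are saved under pics/ and viewed, at most 10 in all, crops included, and the job is handed in when it is done.

Besides the shell and the picture viewer there is one more tool, called after ">>>" as a command line: name --argument value ..., lists and objects as JSON in quotes. drive_tool: Moves the arm, as the interface text tells. Its arguments: {"type":"object","properties":{"rows":{"type":"array","items":{"type":"array"}},"jaw":{"type":"number"},"grip_force":{"type":"number"}},"required":["rows"]}

```bash
mkdir -p pics; cat > h.py <<'E'
import numpy as np, cv2
from station import ctrl, vision
def cam(n):
    d=vision.get_image(n); im=d["image"]
    f=im.shape[0]/2/np.tan(np.radians(d["vertical_fov"])/2)
    d["K"]=np.array([[f,0,d["cx"]],[0,f,d["cy"]],[0,0,1.]]); d["D"]=np.array(d["dist_coeffs"],float)
    d["R"]=np.array(d["R"]);d["t"]=np.array(d["t"]); return d
def world(d,px,z):
    u=cv2.undistortPoints(np.array(px,float).reshape(-1,1,2),d["K"],d["D"]).reshape(-1,2)
    r=np.c_[u,np.ones(len(u))]@d["R"]; c=-d["R"].T@d["t"]
    return c+r*((z-c[2])/r[:,2])[:,None]
def pix(d,X):
    return cv2.projectPoints(np.array(X,float).reshape(-1,1,3),cv2.Rodrigues(d["R"])[0],d["t"],d["K"],d["D"])[0].reshape(-1,2)
E
python3 - <<'E'
from h import *
for n in("scene","side"):
    d=cam(n); cv2.imwrite(f"pics/{n}0.png",d["image"]); print(n,-d["R"].T@d["t"])
o=ctrl.get_obs();print(o,ctrl.finger_overhang)
E
```

```text
scene [0.98715857 0.18137748 0.85465268]
side [0.22596895 0.45422643 0.72522776]
{'t': 0.1, 'q': array([-1.19009002e-01,  5.33323273e-02,  1.61417109e+00, -2.70848663e-05,
        1.47601577e+00, -1.18986899e-01]), 'dq': array([-0.00136691, -0.00386492, -0.00207017,  0.0003729 , -0.00033527,
       -0.00138779]), 'effort': array([ 6.14647306e-04, -3.94903493e+01, -3.71363103e+01, -4.52310599e-05,
        3.99340541e-03, -4.17574097e-05]), 'tool_pos': array([6.24563909e-01, 4.13167623e-05, 3.02751511e-01]), 'tool_rot': array([-2.22040370e+00, -2.22036037e+00,  1.90305002e-03]), 'contact_force': array([-0.17887577, -0.44718799,  0.2907781 ]), 'wrist_torque': array([-0.01249082,  0.00825536, -0.02390018]), 'grip_force': 0.0, 'opening': 0.08575065226908064} 0.0726
```

View pics/scene0.png

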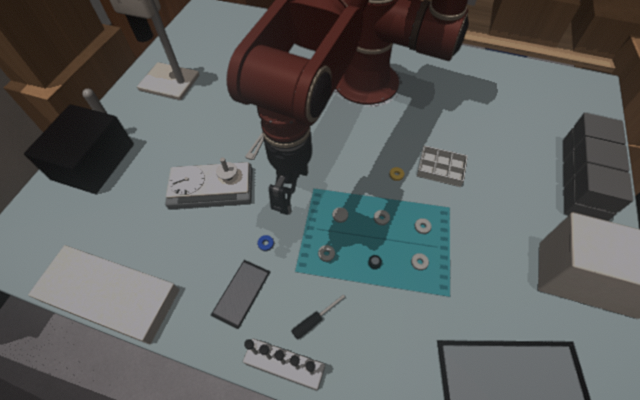

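View pics/side0.png

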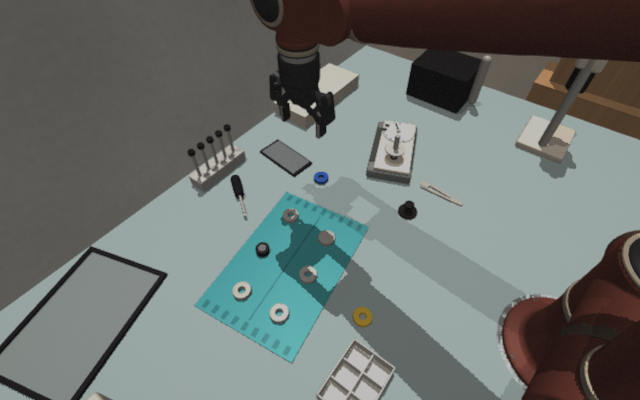

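The scene view shows six items on the mat. Ring-like: (340,214), (382,216), (423,226), (327,253), (420,261), one of which must be the solid disc. The puck is at (375,261). Blue look-alike at (266,243), yellow at (397,174). The scale is at (210,184), with its spindle near (224,165). Next, a close crop to choose.

```bash
python3 - <<'E'
from h import *
s=cam("scene"); e=cam("side")
a=cv2.resize(s["image"][190:295,300:455],None,fx=2.6,fy=2.6,interpolation=3)
b=cv2.resize(e["image"][195:345,205:365],None,fx=2,fy=2,interpolation=3)
c=cv2.resize(s["image"][145:215,155:260],None,fx=3.8,fy=3.8,interpolation=3)
d=cv2.resize(e["image"][110:190,360:430],None,fx=3.3,fy=3.3,interpolation=3)
W=np.zeros((600,800,3),np.uint8)
for im,x,y in((a,0,0),(b,410,0),(c,0,310),(d,430,310)): 
    im=im[:600-y,:800-x]; W[y:y+im.shape[0],x:x+im.shape[1]]=im
cv2.imwrite("pics/crop1.png",W)
P=[(340,214),(382,216),(423,226),(327,253),(420,261),(375,261)]
print(world(s,P,.015).round(4))
Q=[(290,214),(327,237),(307,273),(242,290),(279,312),(262,248)]
print(world(e,Q,.015).round(4))
E
```

```text
[[0.5146 0.0671 0.015 ]
 [0.4876 0.1695 0.015 ]
 [0.4842 0.2727 0.015 ]
 [0.6267 0.0686 0.015 ]
 [0.5789 0.2827 0.015 ]
 [0.6114 0.1821 0.015 ]]
[[0.6252 0.0666 0.015 ]
 [0.511  0.0668 0.015 ]
 [0.4897 0.1688 0.015 ]
 [0.5749 0.2823 0.015 ]
 [0.4802 0.2717 0.015 ]
 [0.6127 0.1806 0.015 ]]
```

View pics/crop1.png

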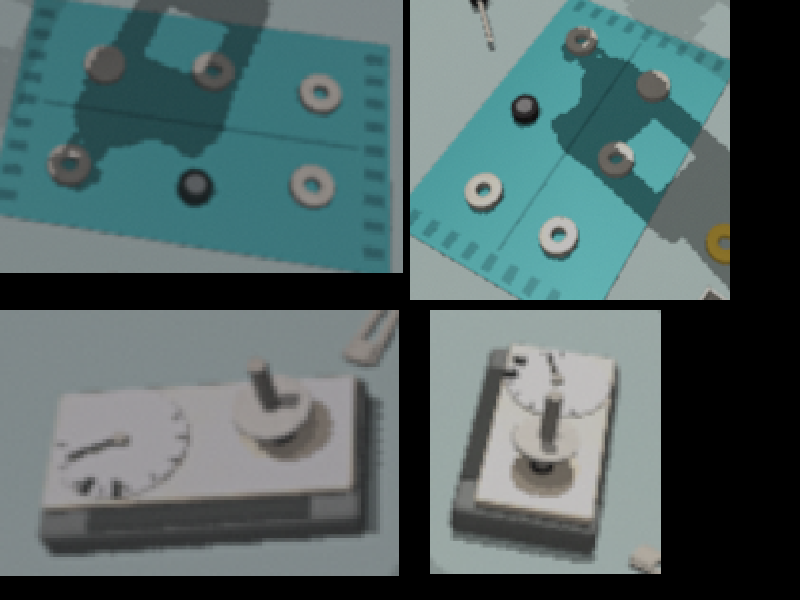

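Close crop: the item at scene (340,214) has no bore, so it is the disc. The four steel rings are at (382,216), (423,226), (327,253) and (420,261). The spindle tip is near scene (223,159.5) and side (397,136). Now triangulating it and looking through the wrist camera.

```bash
cat >> h.py <<'E'
def tri(ds,ps):
    A=[];b=[]
    for d,p in zip(ds,ps):
        c=-d["R"].T@d["t"]; u=cv2.undistortPoints(np.array(p,float).reshape(1,1,2),d["K"],d["D"]).ravel()
        r=d["R"].T@np.r_[u,1]; r/=np.linalg.norm(r); M=np.eye(3)-np.outer(r,r); A.append(M); b.append(M@c)
    return np.linalg.lstsq(np.vstack(A),np.hstack(b),rcond=None)[0]
E
python3 - <<'E'
from h import *
s=cam("scene"); e=cam("side"); w=cam("wrist")
cv2.imwrite("pics/wrist0.png",w["image"])
print("tip",tri((s,e),((223,159.5),(397.3,136.4))))
print("tip@.116",world(s,[(223,159.5)],.116),world(e,[(397.3,136.4)],.116))
print("tray",world(s,[(155+271/3.8,145+100/3.8)],.071),world(e,[(360+115/3.3,110+127/3.3)],.071))
f=lambda x,y:(155+x/3.8,145+(y-310)/3.8)
print("plate corners",world(s,[f(62,394),f(356,379),f(356,488),f(44,508)],.04).round(4))
print("hub,needle",world(s,[f(120,439),f(68,457),f(86,487),f(116,489)],.042).round(4))
g=lambda x,y:(360+(x-430)/3.3,110+(y-310)/3.3)
print("side corners",world(e,[g(508,346),g(616,362),g(590,525),g(476,500)],.04).round(4))
print(w["R"],-w["R"].T@w["t"],w["K"][0,0])
E
```

```text
tip [ 0.5111658  -0.23763306  0.11481854]
tip@.116 [[ 0.51183316 -0.23709266  0.116     ]] [[ 0.51062166 -0.23612196  0.116     ]]
tray [[ 0.5149519  -0.23739691  0.071     ]] [[ 0.51238853 -0.23968334  0.071     ]]
plate corners [[ 0.5289 -0.4025  0.04  ]
 [ 0.4531 -0.2082  0.04  ]
 [ 0.5379 -0.1703  0.04  ]
 [ 0.6174 -0.3648  0.04  ]]
hub,needle [[ 0.552  -0.3422  0.042 ]
 [ 0.5765 -0.3692  0.042 ]
 [ 0.5945 -0.3447  0.042 ]
 [ 0.5897 -0.3243  0.042 ]]
side corners [[ 0.6148 -0.3606  0.04  ]
 [ 0.5246 -0.3989  0.04  ]
 [ 0.4457 -0.2033  0.04  ]
 [ 0.533  -0.1731  0.04  ]]
[[ 9.99999672e-01 -7.11423452e-04  3.87935088e-04]
 [-7.97630313e-04 -9.48596880e-01  3.16485897e-01]
 [ 1.42838524e-04 -3.16486103e-01 -9.48597136e-01]] [0.62414875 0.08141291 0.37269425] 279.16026083692594
```

View pics/wrist0.png

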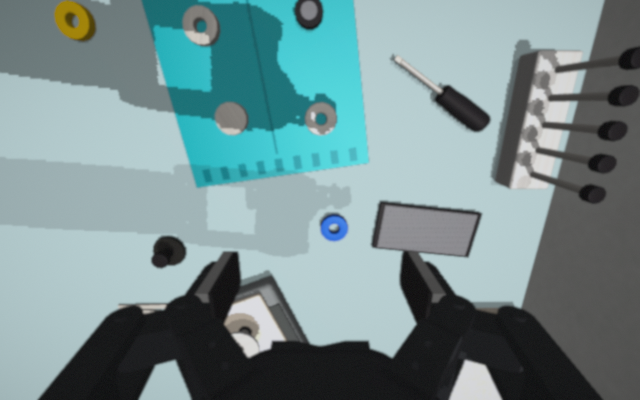

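Wrist view: the blue look-alike is at (334,227), ring C at (320,118), the solid disc at (231,118), and the scale is partly hidden at (250,335). Ring C, at about (0.626, 0.068), is the nearest, so I'll take it first. I'll squeeze it from two directions to centre it.

>>> drive_tool --rows '[[[0.034,0.0007,0.03],0],[[0.034,0.0007,0.03],0],[[0,0,0.012],0.15],[[0,0,0.012],0.15],[[0,0,0.012],0.15],[[0,0,0.012],0.15],[[0,0,0.012],0.15],[[0,0,0.012],0.15],[[0,0,0.012],0.15],[[0,0,0.012],0.146]]' --jaw 0.25 --grip_force 30

```text
t: 1.35
tool_pos: [0.6264, 0.068, 0.1474]
tool_rot: [3.088, 0.576, 0.0]
contact_force: [0.3, 0.6, 0.0]
opening: 0.0643
grip_force: 0.0
```

```bash
python3 - <<'E'
from h import *
o=ctrl.get_obs();print(o["t"],o["tool_pos"],o["opening"],ctrl.finger_overhang, cv2.Rodrigues(o["tool_rot"])[0].round(3))
E
```

```text
1.35 [0.62640098 0.06798527 0.1474321 ] 0.06427828320792772 0.0726 [[ 0.933  0.36   0.   ]
 [ 0.36  -0.933 -0.   ]
 [ 0.     0.    -1.   ]]
```

>>> drive_tool --rows '[[[0,0,0.035],0],[[0,0,0.025],0],[[0,0,0.0104],0],[[0,0,0],0]]'

```text
t: 1.75
tool_pos: [0.6251, 0.068, 0.0755]
tool_rot: [-3.086, -0.585, 0.006]
contact_force: [-0.2, -0.8, -1.0]
opening: 0.064
grip_force: 0.0
```

>>> drive_tool --rows '[[[0,0,0],0],[[0,0,0],0],[[0,0,0],0],[[0,0,0],0],[[0,0,0],0]]' --jaw 0.9

```text
t: 2.25
tool_pos: [0.6279, 0.068, 0.0799]
tool_rot: [3.086, 0.585, 0.006]
contact_force: [0.0, 0.3, 7.6]
opening: 0.0378
grip_force: 30.5
```

```bash
python3 - <<'E'
from h import *
s=cam("scene"); e=cam("side"); w=cam("wrist")
W=np.zeros((600,800,3),np.uint8)
def put(d,x,y,sz,k,wh):
    u,v=pix(d,[[.626,.068,.03]])[0].astype(int); im=d["image"][max(v-sz,0):v+sz,max(u-sz,0):u+sz]; im=cv2.resize(im,None,fx=k,fy=k,interpolation=3)
    im=im[:wh[1],:wh[0]];W[y:y+im.shape[0],x:x+im.shape[1]]=im
put(s,0,0,40,5,(400,330)); put(e,400,0,40,5,(400,330)); 
im=cv2.resize(w["image"][200:],None,fx=1.25,fy=1.25);W[350:]=im
cv2.imwrite("pics/g1.png",W); o=ctrl.get_obs();print(o)
E
```

```text
{'t': 2.4, 'q': array([-9.87815027e-03,  2.95619828e-01,  1.74034292e+00, -8.15036173e-05,
        1.10170355e+00,  1.18609730e+00]), 'dq': array([ 4.22773690e-05,  1.57903038e-03, -2.10661377e-03, -1.16328537e-03,
        1.35005254e-03, -3.01740757e-04]), 'effort': array([ 3.14830116e-02, -4.00508237e+01, -2.81943369e+01,  6.53693662e-02,
       -1.31626585e-01, -1.97977082e-03]), 'tool_pos': array([0.62790684, 0.06798582, 0.07988974]), 'tool_rot': array([3.08574072, 0.58522566, 0.00602385]), 'contact_force': array([-1.68456981, -0.31428381,  6.24861489]), 'wrist_torque': array([-0.05414557,  0.0801133 , -0.02721053]), 'grip_force': 30.462600756436586, 'opening': 0.03823626053209558}
```

View pics/g1.png

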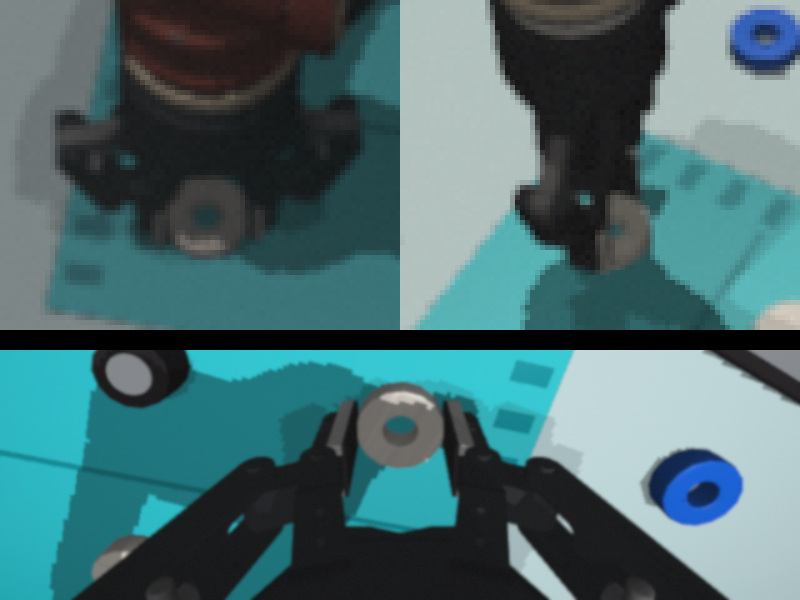

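The ring lies flat between the pads. The 7 N came from the closing fingertips touching the mat, so I'll work about 6 mm higher, release, turn a quarter and regrip.

>>> drive_tool --rows '[[[0,0,0],0],[[0,0,0],0],[[0,0,-0.007],0],[[0,0,0],-0.15],[[0,0,0],-0.15],[[0,0,0],-0.15],[[0,0,0],-0.15],[[0,0,0],-0.15],[[0,0,0],-0.15],[[0,0,0],-0.15]]' --jaw 0.25

```text
t: 3.4
tool_pos: [0.6263, 0.068, 0.0847]
tool_rot: [-2.371, -2.061, 0.0]
contact_force: [-0.4, 0.4, 0.3]
opening: 0.0644
grip_force: 0.0
```

>>> drive_tool --rows '[[[0,0,0],-0.15],[[0,0,0],-0.15],[[0,0,0],-0.15],[[0,0,0],-0.071],[[0,0,0],0],[[0,0,0],0]]'

```text
t: 4.0
tool_pos: [0.6263, 0.068, 0.0846]
tool_rot: [-1.77, -2.595, 0.0]
contact_force: [-0.6, -0.4, -0.5]
opening: 0.064
grip_force: 0.0
```

>>> drive_tool --rows '[[[0,0,0],0],[[0,0,0],0],[[0,0,0],0],[[0,0,0],0],[[0,0,0],0]]' --jaw 0.9

```text
t: 4.5
tool_pos: [0.6265, 0.068, 0.085]
tool_rot: [1.768, 2.596, 0.0]
contact_force: [-1.6, -1.0, 6.0]
opening: 0.0359
grip_force: 29.9
```

```bash
python3 - <<'E'
from h import *
s=cam("scene"); e=cam("side"); w=cam("wrist"); o=ctrl.get_obs()
R=cv2.Rodrigues(o["tool_rot"])[0]; p=o["tool_pos"]
a=np.linspace(0,2*np.pi,40); 
W=np.zeros((600,800,3),np.uint8)
def put(d,x,y,sz,k):
    u,v=pix(d,[p-[0,0,.06]])[0].astype(int); u0=max(min(u-sz,640-2*sz),0);v0=max(min(v-sz,400-2*sz),0)
    im=cv2.resize(d["image"][v0:v0+2*sz,u0:u0+2*sz],None,fx=k,fy=k,interpolation=3)
    for z,c in((.003,(0,255,0)),(.015,(0,255,255))):
        q=pix(d,np.c_[p[0]+.02*np.cos(a),p[1]+.02*np.sin(a),0*a+z]); cv2.polylines(im,[((q-[u0,v0]+.5)*k).astype(int)],True,c,1)
    for t in(.0726,):
        for sgn in(-1,1):
            q=pix(d,[p+R@[0,sgn*.019,t]])[0]; cv2.circle(im,tuple(((q-[u0,v0]+.5)*k).astype(int)),4,(0,0,255),1)
    W[y:y+im.shape[0],x:x+im.shape[1]]=im
put(s,0,0,27,7); put(e,400,0,27,7)
wi=w["image"].copy()
for z,c in((.003,(0,255,0)),(.015,(0,255,255))):
    q=pix(w,np.c_[p[0]+.02*np.cos(a),p[1]+.02*np.sin(a),0*a+z]); cv2.polylines(wi,[q.astype(int)],True,c,1)
for sgn in(-1,1): cv2.circle(wi,tuple(pix(w,[p+R@[0,sgn*.019,.0726]])[0].astype(int)),4,(0,0,255),1)
W[380:]=cv2.resize(wi[180:356,120:520],(800,352))[:220]
cv2.imwrite("pics/g2.png",W); print(o["opening"],o["contact_force"],p)
E
```

```text
0.03650201911993368 [-3.09554108 -0.22931132  5.72606442] [0.62652698 0.06800298 0.08500371]
```

View pics/g2.png

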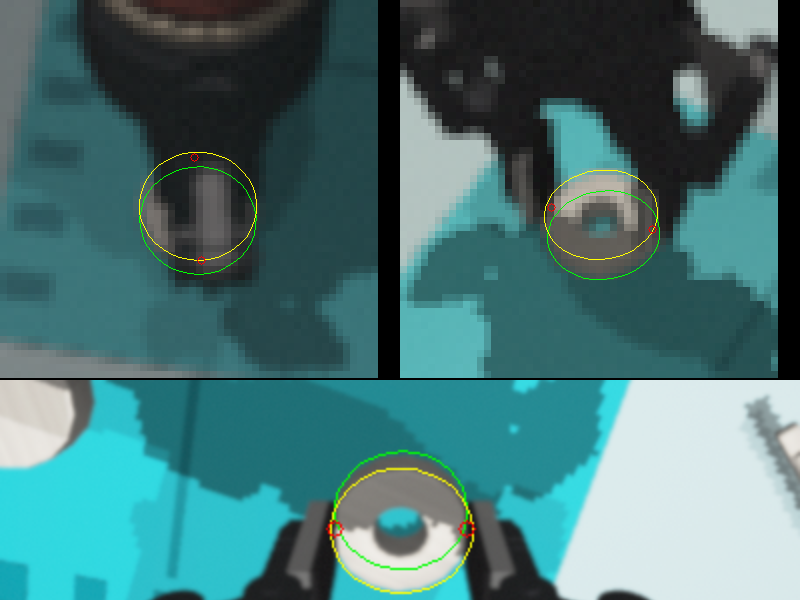

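The ring is flat and centred between the pads: in the wrist view its outline matches the projected circles at about (402,530) of the crop. Lifting it and going over the spindle's -x side.

>>> drive_tool --rows '[[[0,0,-0.02],0],[[0,0,-0.04],0],[[0,0,-0.045],0],[[0,0,-0.04],0],[[-0.0302,-0.0279,0],0],[[-0.0302,-0.0279,0],0],[[-0.0302,-0.0279,0],0],[[-0.0302,-0.0279,0],0],[[-0.0302,-0.0279,0],0],[[-0.0302,-0.0279,0],0]]' --grip_force 40

```text
t: 5.65
tool_pos: [0.5359, -0.1632, 0.2286]
tool_rot: [-1.768, -2.596, 0.0]
contact_force: [0.8, -0.6, -1.5]
opening: 0.0354
grip_force: 40.1
```

>>> drive_tool --rows '[[[-0.0302,-0.0279,0],0],[[-0.0301,-0.0276,0],0],[[0,0,0.03],0],[[0,0,0.015],0],[[0,0,0],0],[[0,0,0],0]]'

```text
t: 6.25
tool_pos: [0.5075, -0.2378, 0.1849]
tool_rot: [-1.766, -2.597, 0.001]
contact_force: [-1.7, 0.1, 4.3]
opening: 0.0352
grip_force: 49.3
```

```bash
python3 - <<'E'
from h import *
s=cam("scene"); e=cam("side"); o=ctrl.get_obs(); p=o["tool_pos"]
R=cv2.Rodrigues(o["tool_rot"])[0]; print(p,o["opening"],o["contact_force"],R.round(3))
W=np.zeros((400,800,3),np.uint8); a=np.linspace(0,6.3,40)
for d,x in((s,0),(e,400)):
    u,v=pix(d,[[.511,-.237,.11]])[0].astype(int); u0=u-28;v0=v-28;k=7
    im=cv2.resize(d["image"][v0:v0+56,u0:u0+56],None,fx=k,fy=k,interpolation=3)
    q=pix(d,np.c_[p[0]+.02*np.cos(a),p[1]+.02*np.sin(a),0*a+p[2]-.082]);cv2.polylines(im,[((q-[u0,v0]+.5)*k).astype(int)],True,(0,255,0),1)
    q=pix(d,[[.5112,-.237,.116]])[0];cv2.circle(im,tuple(((q-[u0,v0]+.5)*k).astype(int)),3,(0,0,255),1)
    W[:392,x:x+392]=im
cv2.imwrite("pics/g3.png",W)
E
```

```text
[ 0.50801366 -0.23778443  0.18569485] 0.03531758277584541 [-1.313373   -0.71995597  3.84551595] [[-0.368  0.93   0.001]
 [ 0.93   0.368 -0.   ]
 [-0.     0.    -1.   ]]
```

View pics/g3.png

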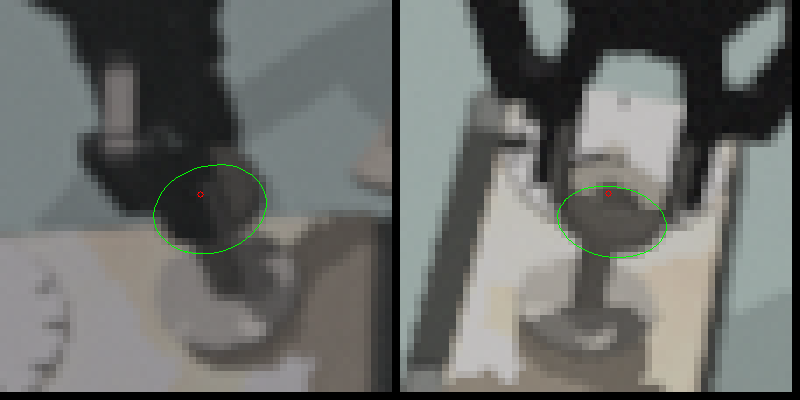

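The ring is resting on the spindle tip, off to the -x side, at about 4 N, which is a bit deep. In both views the ring is over the tip near (200,195) and (608,195). I'll ease off and slide along +x.

>>> drive_tool --rows '[[[0,0,-0.006],0],[[0,0.001,0],0],[[0,0.001,0],0],[[0,0.001,0],0],[[0,0,0],0]]'

```text
t: 6.85
tool_pos: [0.5103, -0.2371, 0.1904]
tool_rot: [-1.768, -2.597, -0.0]
contact_force: [-0.3, -1.1, 2.4]
opening: 0.0353
grip_force: 48.9
```

>>> drive_tool --rows '[[[0,0.001,0],0],[[0,0.001,0],0],[[0,0,0],0]]'

```text
t: 7.15
tool_pos: [0.5122, -0.2364, 0.1905]
tool_rot: [-1.768, -2.597, -0.001]
contact_force: [-1.5, 0.9, 1.6]
opening: 0.0355
grip_force: 49.0
```

>>> drive_tool --rows '[[[0,0.001,0],0],[[0,0.001,0],0],[[0,0,0],0]]'

```text
t: 7.45
tool_pos: [0.5141, -0.2357, 0.1906]
tool_rot: [1.768, 2.597, 0.0]
contact_force: [-0.9, -0.6, 1.8]
opening: 0.0355
grip_force: 49.0
```

>>> drive_tool --rows '[[[0,0.001,0],0],[[0,0.001,0],0],[[0,0,0],0]]'

```text
t: 7.75
tool_pos: [0.5159, -0.235, 0.1905]
tool_rot: [1.768, 2.597, 0.0]
contact_force: [-1.1, -0.5, 1.5]
opening: 0.0354
grip_force: 49.0
```

>>> drive_tool --rows '[[[0,0.001,0],0],[[0,0.001,0],0],[[0,0,0],0]]'

```text
t: 8.05
tool_pos: [0.5178, -0.2343, 0.1905]
tool_rot: [1.768, 2.597, 0.0]
contact_force: [-1.2, -0.2, 1.9]
opening: 0.0353
grip_force: 49.1
```

```bash
python3 - <<'E'
from h import *
s=cam("scene"); e=cam("side"); w=cam("wrist"); o=ctrl.get_obs(); p=o["tool_pos"]
R=cv2.Rodrigues(o["tool_rot"])[0]; print(p,o["opening"],o["contact_force"],o["wrist_torque"])
W=np.zeros((600,800,3),np.uint8); a=np.linspace(0,6.3,40)
def ov(d,im,u0,v0,k):
    for r,z,c in((.02,.082,(0,255,0)),(.02,.070,(0,255,255)),(.0076,.07,(0,255,255))):
        q=pix(d,np.c_[p[0]+r*np.cos(a),p[1]+r*np.sin(a),0*a+p[2]-z]);cv2.polylines(im,[((q-[u0,v0]+.5)*k).astype(int)],True,c,1)
    return im
for d,x in((s,0),(e,400)):
    u,v=pix(d,[[.511,-.237,.11]])[0].astype(int); u0=u-28;v0=v-28;k=6
    W[:336,x:x+336]=ov(d,cv2.resize(d["image"][v0:v0+56,u0:u0+56],None,fx=k,fy=k,interpolation=3),u0,v0,k)
u,v=pix(w,[p-[0,0,.075]])[0].astype(int); print(u,v); u0=u-60;v0=min(v-30,335);k=4
im=ov(w,cv2.resize(w["image"][v0:v0+65,u0:u0+120],None,fx=k,fy=k,interpolation=3),u0,v0,k); W[340:340+im.shape[0],:480]=im[:260]
im=cv2.resize(w["image"][v0:v0+65,u0:u0+80],None,fx=k,fy=k,interpolation=3); W[340:340+im.shape[0],480:]=im[:260]
cv2.imwrite("pics/g4.png",W)
E
```

```text
[ 0.51774837 -0.23428239  0.19052579] 0.03525216938760188 [-0.36560802 -0.04512954  2.35345906] [-0.06840778  0.17187511 -0.05983485]
320 252
```

View pics/g4.png

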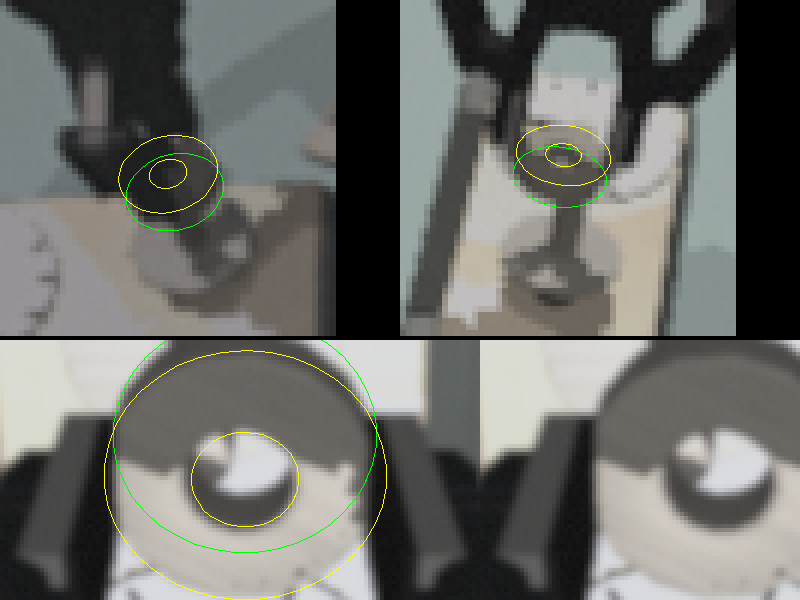

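The wrist view looks through the bore. The ring is flat and centred (bore at crop (243,478)), and the spindle's right edge shows at the upper left, (215,450), so I've passed it. I'll fit its offset across the slide numerically from these pixels.

```bash
python3 - <<'E'
from h import *
w=cam("wrist"); o=ctrl.get_obs(); p=o["tool_pos"]; R=cv2.Rodrigues(o["tool_rot"])[0]
g=cv2.cvtColor(w["image"],6)
a=np.linspace(0,6.2832,13)[:-1]
def circ(cx,cy,r,z): return pix(w,p+(R@np.c_[cx+r*np.cos(a),cy+r*np.sin(a),0*a+z].T).T)
print("top rim",circ(0,0,.0076,.0685).round(1).tolist())
print("bot rim",circ(0,0,.0076,.0805).round(1).tolist())
for d in(-.003,0,.003): print(d,circ(d,-.007,.0065,.0805).round(1).tolist())
print("tray",circ(0,-.007,.027,.1255).round(0).tolist())
print("cols 300-338")
for v in range(232,284): print(v,' '.join('%3d'%x for x in g[v,300:340:1]))
E
```

```text
top rim [[320.9, 245.9], [327.7, 247.5], [332.7, 252.0], [334.4, 258.0], [332.5, 263.9], [327.5, 268.2], [320.8, 269.7], [314.2, 268.2], [309.2, 263.9], [307.3, 258.0], [309.0, 252.0], [314.0, 247.5]]
bot rim [[320.8, 236.2], [327.2, 237.7], [331.8, 241.9], [333.4, 247.6], [331.6, 253.2], [327.0, 257.2], [320.8, 258.7], [314.5, 257.2], [309.9, 253.2], [308.1, 247.6], [309.7, 241.9], [314.4, 237.7]]
-0.003 [[309.1, 242.4], [314.5, 243.7], [318.5, 247.2], [319.9, 252.0], [318.5, 256.7], [314.6, 260.2], [309.3, 261.4], [304.0, 260.2], [300.0, 256.8], [298.5, 252.0], [299.8, 247.2], [303.6, 243.7]]
0 [[309.0, 237.8], [314.5, 239.2], [318.5, 242.7], [319.9, 247.6], [318.5, 252.4], [314.6, 255.8], [309.3, 257.1], [303.9, 255.9], [299.9, 252.4], [298.3, 247.6], [299.6, 242.8], [303.5, 239.2]]
0.003 [[308.9, 233.3], [314.4, 234.6], [318.5, 238.2], [319.9, 243.1], [318.5, 248.0], [314.6, 251.5], [309.2, 252.7], [303.8, 251.5], [299.8, 248.0], [298.2, 243.1], [299.5, 238.2], [303.4, 234.6]]
tray [[311.0, 184.0], [329.0, 189.0], [343.0, 202.0], [347.0, 219.0], [342.0, 235.0], [329.0, 246.0], [3
[... 7934 characters left out ...]
 189 189 188 185 175 160 157 169 182 184 185
280 198 190 182 180 182 185 186 188 189 190 191 190 189 189 187 188 188 187 188 188 188 188 187 187 186 186 187 187 188 187 187 186 182 168 152 151 166 179 183 185
281 211 202 190 183 181 181 183 183 186 188 189 189 190 190 190 188 186 185 186 185 185 187 186 186 184 181 181 184 185 185 186 185 181 174 167 168 176 178 175 179
282 216 213 205 195 189 185 183 182 182 184 185 187 189 189 189 189 187 185 181 180 183 184 184 184 181 175 175 181 183 184 184 182 181 179 181 185 190 185 172 167
283 218 217 214 210 206 200 195 191 186 184 183 183 184 185 187 189 188 184 177 176 180 181 182 182 179 177 178 182 183 181 180 176 172 174 187 201 207 203 189 174
```

>>> drive_tool --rows '[[[0,-0.002,0],0],[[0,-0.002,0],0],[[0,-0.002,0],0],[[0,-0.0004,0],0],[[0,-0.0004,0],0],[[0,-0.0004,0],0],[[0,-0.0004,0],0],[[0,-0.0004,0],0],[[0,0,0],0],[[0,0,0],0]]'

```text
t: 9.25
tool_pos: [0.5102, -0.2373, 0.1905]
tool_rot: [-1.768, -2.596, 0.0]
contact_force: [-0.1, 0.5, 1.3]
opening: 0.0356
grip_force: 48.9
```

```bash
cat > look.py <<'E'
from h import *
w=cam("wrist"); o=ctrl.get_obs(); print(o["t"],o["tool_pos"].round(4),o["contact_force"].round(1),o["wrist_torque"].round(2))
g=cv2.cvtColor(w["image"],6)
for v in range(242,271): print(v,' '.join('%3d'%x for x in g[v,304:338]))
E
python3 look.py
```

```text
9.3 [ 0.5101 -0.2373  0.1905] [0.8 0.4 1.8] [ 0.01 -0.14  0.01]
242 103 103 103 103 103 103 102 103 102 102 102 102 102 102 103 103 102 103 103 102 104 103 103 104 103 101 101 101 101 101 100 100  99 100
243 103 103 103 103 103 103 102 102 102 101 102 104 108 110 114 118 117 114 110 107 105 104 103 103 102 104 102 102 102 101 102 100 100 101
244 102 103 102 103 102 102 101 102 102 103 110 121 132 140 149 153 155 151 143 132 122 114 108 105 104 103 104 103 103 103 102 101 100 100
245 101 101 103 101 101 103 101  99 101 111 131 154 170 180 187 192 195 192 187 176 162 148 134 118 108 102 103 103 104 102 103 102 100 101
246 101 101 102 102 101 101  99  97 106 130 159 183 197 205 209 212 212 213 211 207 199 189 175 150 125 109 104 103 103 103 104 103 102 102
247 102 102 102 102 104 107 108 107 123 154 179 198 209 213 214 215 215 216 216 216 215 212 202 182 156 129 112 104 104 104 103 102 103 104
248 103 101 102 105 119 131 131 125 142 169 189 202 210 212 214 215 216 216 215 216 215 215 212 202 182 151 126 119 120 114 107 103 104 104
249 102 102 102 113 140 160 155 142 154 177 192 200 205 
[... 2323 characters left out ...]

266 205 206 204 199 189 173 152 126 102  86  79  77  75  74  73  72  72  72  70  71  71  73  77  87 102 127 153 172 187 197 201 203 204 203
267 203 205 205 203 200 193 180 160 134 111  98  89  83  79  76  75  74  76  76  75  81  90 103 117 133 153 170 184 192 198 200 201 202 202
268 202 203 204 205 204 202 196 183 167 148 134 120 109 100  94  90  91  94  94  99 109 124 138 152 162 172 182 189 194 195 196 198 199 200
269 199 201 202 204 205 203 202 197 189 179 170 159 148 137 130 126 126 129 131 137 146 158 169 175 181 186 191 193 194 193 193 194 196 197
270 196 198 200 201 203 203 204 204 200 197 192 187 179 172 167 165 165 167 167 171 176 182 187 190 192 193 194 195 194 193 192 192 192 192
```

Through the bore the spindle now fills columns 311–329, so it is centred in x, but it sits about 1 mm towards tool -x. Shifting that way.

>>> drive_tool --rows '[[[-0.0005,0,0],0],[[0,0,0],0],[[-0.0005,0,0],0],[[0,0,0],0],[[0,0,0],0]]'

```text
t: 9.8
tool_pos: [0.5104, -0.2382, 0.1904]
tool_rot: [-1.768, -2.596, 0.0]
contact_force: [-0.3, 1.7, 1.9]
opening: 0.0355
grip_force: 48.8
```

>>> drive_tool --rows '[[[-0.0005,0,0],0],[[0,0,0],0],[[0,0,0],0]]'

```text
t: 10.1
tool_pos: [0.5108, -0.2388, 0.1902]
tool_rot: [1.768, 2.596, -0.0]
contact_force: [0.5, -0.8, -1.4]
opening: 0.0354
grip_force: 48.2
```

```bash
python3 look.py
```

```text
10.15 [ 0.5108 -0.2388  0.1902] [ 1.6 -1.8 -1.8] [-0.23 -0.16  0.02]
242 103 103 103 102 103 103 103 103 103 102 102 102 102 101 101 101 101 100 102 103 103 103 103 103 102 102 102 100 100 100 100  99  99 100
243 102 103 103 103 104 102 103 102 102 101 100 100  99  98  99  97  98  98  98  99 101 102 103 104 103 103 103 101 101 100 101 101 100  99
244 102 103 102 102 102 102 102 101 101  98  97  95  94  94  95  96  97  98  97  98  99 100 102 102 103 103 103 104 102 102 101 100 100 100
245 101 102 101 102 101 102 101  98  95  91  89  88  91  97 105 115 122 123 115 111 108 105 103  99 101 102 102 103 103 103 103 102 102 101
246 101 101 101 101 101  99  97  92  87  83  85  92 108 125 140 157 169 167 158 148 143 133 119 106 100  99 101 101 103 103 104 102 102 101
247 102 103 101 101 104 106  97  86  81  88 104 124 147 164 178 192 201 201 196 190 184 174 157 132 110 100 100 102 104 103 103 103 102 102
248 102 102 102 106 117 126 117  95  92 113 141 164 182 194 203 209 214 214 214 213 210 204 190 166 138 115 107 110 111 107 104 104 103 104
249 102 102 102 114 141 158 142 114 117 145 171 191
[... 2328 characters left out ...]

266 201 204 202 198 189 174 154 128 104  88  80  77  75  75  74  74  73  73  72  71  73  73  78  88 101 121 143 166 185 194 199 200 200 200
267 201 202 203 201 199 192 180 161 137 116 101  91  85  80  78  76  77  77  77  78  82  91 102 118 133 149 163 178 189 195 198 198 199 200
268 198 201 201 202 203 200 196 184 169 153 139 125 114 102  95  93  95  96  97 100 109 124 139 153 162 172 180 186 191 193 194 195 196 197
269 197 198 199 201 202 202 200 196 190 182 174 166 153 140 130 128 131 133 133 138 148 159 168 175 180 185 189 191 191 192 191 192 192 194
270 194 195 197 198 200 201 201 200 199 196 193 189 182 174 169 167 167 168 169 171 177 181 185 189 191 192 194 192 192 192 189 189 189 190
```

The lift force vanished and the tip shows inside the bore, so the ring has dropped over the spindle. Easing a little further sideways and lowering in steps.

>>> drive_tool --rows '[[[-0.0005,0,0.002],0],[[0,0,0.003],0],[[0,0,0.003],0],[[0,0,0],0],[[0,0,0],0]]'

```text
t: 10.65
tool_pos: [0.511, -0.2391, 0.1824]
tool_rot: [-1.768, -2.596, -0.0]
contact_force: [1.5, -0.0, -1.0]
opening: 0.0352
grip_force: 48.2
```

```bash
python3 - <<'E'
from h import *
for _ in range(3):
    cam("wrist"); o=ctrl.get_obs(); print(o["tool_pos"].round(4),o["contact_force"].round(1))
E
```

```text
[ 0.511  -0.2391  0.1825] [ 0.8 -0.7 -1.1]
[ 0.511  -0.2391  0.1825] [ 0.7 -1.1 -1.3]
[ 0.511  -0.2391  0.1826] [ 1.  -0.6 -0.3]
```

>>> drive_tool --rows '[[[0,0,0.005],0],[[0,0,0.006],0],[[0,0,0.005],0],[[0,0,0],0]]'

```text
t: 11.2
tool_pos: [0.5109, -0.2391, 0.1656]
tool_rot: [-1.768, -2.596, -0.0]
contact_force: [1.5, -0.5, -0.3]
opening: 0.0353
grip_force: 48.3
```

>>> drive_tool --rows '[[[0,0,0.005],0],[[0,0,0.003],0],[[0,0,0.002],0],[[0,0,0],0],[[0,0,0],0]]'

```text
t: 11.7
tool_pos: [0.511, -0.2391, 0.1566]
tool_rot: [-1.768, -2.597, 0.0]
contact_force: [2.0, -0.3, -0.2]
opening: 0.0355
grip_force: 48.3
```

>>> drive_tool --rows '[[[0,0,0],0],[[0,0,0],0],[[0,0,0],0],[[0,0,-0.01],0],[[0,0,-0.025],0],[[0,0,-0.025],0]]' --jaw 0.25 --grip_force 30

```text
t: 12.3
tool_pos: [0.5106, -0.2389, 0.2173]
tool_rot: [-1.768, -2.596, 0.0]
contact_force: [-0.7, 0.3, -0.5]
opening: 0.0639
grip_force: 0.0
```

>>> drive_tool --rows '[[[0.0388,0.013,0],0],[[0.0388,0.013,0],0],[[0.0388,0.013,0],0],[[0.0388,0.013,0],0],[[0.0388,0.013,0],0],[[0.0388,0.013,0],0],[[0.0388,0.013,0.02],0],[[0.0388,0.013,0.03],0],[[0.0388,0.013,0.03],0],[[0.0388,0.0125,0.03],0]]'

```text
t: 13.3
tool_pos: [0.4897, 0.1695, 0.1081]
tool_rot: [1.767, 2.595, 0.003]
contact_force: [0.5, 0.4, 0.0]
opening: 0.0642
grip_force: 0.0
```

```bash
python3 - <<'E'
from h import *
s=cam("scene"); e=cam("side")
np.savez("after1.npz",s=s["image"],e=e["image"]); o=ctrl.get_obs(); print(o["t"],o["tool_pos"],o["contact_force"])
W=np.zeros((600,800,3),np.uint8)
def put(im,x,y,r,k):
    c=cv2.resize(im[r[1]:r[3],r[0]:r[2]],None,fx=k,fy=k,interpolation=3); W[y:y+c.shape[0],x:x+c.shape[1]]=c
put(s["image"],0,0,(160,145,250,210),4.4); put(e["image"],400,0,(370,115,420,175),5)
# rings on mat, with overlay at A
for d,x in((s,0),(e,300)):
    u,v=pix(d,[[.489,.169,.015]])[0].astype(int); put(d["image"],x,310,(u-28,v-24,u+28,v+24),5)
cv2.imwrite("pics/g5.png",W)
E
```

```text
13.4 [0.48588739 0.1706948  0.10372396] [-1.19796042 -0.66322011 -0.52762786]
```

View pics/g5.png

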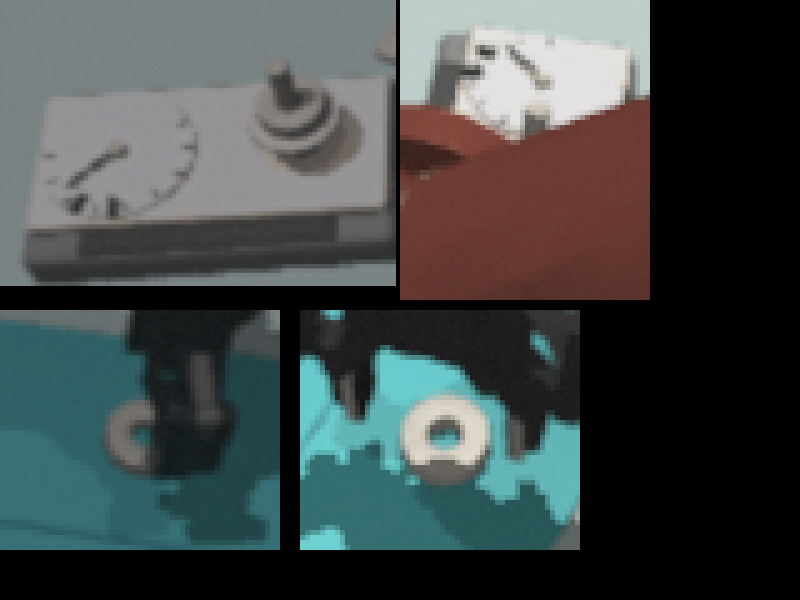

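Ring 1 lies flat on the tray, at (295,110) of the crop. The needle tip is at (68,187), short of the marks at (75,202) and (112,208). Ring A, at crop (445,440), sits between the open fingers. Descending, squeezing once, then turning and gripping.

>>> drive_tool --rows '[[[0,0,0.012],0],[[0,0,0.0105],0],[[0,0,0],0],[[0,0,0],0]]'

```text
t: 13.8
tool_pos: [0.4899, 0.1667, 0.0856]
tool_rot: [1.77, 2.595, 0.0]
contact_force: [-0.3, 1.1, -0.1]
opening: 0.0645
grip_force: 0.0
```

>>> drive_tool --rows '[[[0,0,0],0],[[0,0,0],0],[[0,0,0],0],[[0,0,0],0],[[0,0,0],0]]' --jaw 0.9

```text
t: 14.3
tool_pos: [0.4911, 0.1677, 0.0879]
tool_rot: [1.767, 2.594, 0.003]
contact_force: [-1.5, -1.0, 9.2]
opening: 0.0089
grip_force: 4.6
```

```bash
cat > dial.py <<'E'
from h import *
import sys
s=cam("scene"); e=cam("side")
yd=np.array([.366,-.93])
f=lambda x,y:(160+x/4.4,145+y/4.4)
P=world(s,[f(118,148),f(68,187),f(75,202),f(112,208)],.042)[:,:2]
for q in P[1:]:
    v=q-P[0]; print("mm",((np.arctan2(v[1],v[0])-np.arctan2(yd[1],yd[0]))/.15).round(2), np.linalg.norm(v).round(3))
E
python3 dial.py
```

```text
mm 5.29 0.037
mm 7.16 0.043
mm 10.81 0.043
```

The fingertips closed over the ring's top, so the working height was too great. The tips must sit about 6 mm lower. Lifting, opening, lowering and squeezing again.

>>> drive_tool --rows '[[[0,0,-0.012],0],[[0,0,0],0]]'

```text
t: 14.6
tool_pos: [0.4908, 0.1679, 0.0994]
tool_rot: [1.767, 2.594, 0.005]
contact_force: [0.5, 0.3, -0.4]
opening: 0.0084
grip_force: 0.0
```

>>> drive_tool --rows '[[[0,0,0],0],[[0,0,0],0],[[0,0,0],0],[[0,0,0],0],[[0,0,0],0]]' --jaw 0.25

```text
t: 15.1
tool_pos: [0.4892, 0.1677, 0.0969]
tool_rot: [-1.768, -2.596, 0.001]
contact_force: [-0.0, 1.1, -0.2]
opening: 0.0644
grip_force: 0.0
```

```bash
python3 - <<'E'
from h import *
w=cam("wrist"); o=ctrl.get_obs(); p=o["tool_pos"]; R=cv2.Rodrigues(o["tool_rot"])[0]
print(p.round(4),o["opening"],o["contact_force"].round(1))
# ring in wrist view: non-teal pixels near the predicted place
im=w["image"].astype(int); c=pix(w,[[p[0],p[1],.015]])[0]; print("pred",c)
u0,v0=int(c[0])-45,int(c[1])-45
m=((im[...,1]-im[...,2])<25)&(im.sum(2)>180)
sub=m[v0:v0+90,u0:u0+90]
for r in sub[::3]: print(''.join('#' if x else '.' for x in r[::2]))
E
```

```text
[0.4893 0.1676 0.097 ] 0.06394136294918229 [0.  0.4 0.6]
pred [320.92473187 246.49521855]
.............................................
.............................................
.............................................
....................#######..................
...............###############...............
.............####################............
............######################...........
..........##########################.........
.........############################........
.........############################........
........##############################.......
........###########.......############.......
.......###########..........###########......
.......##########...........###########......
.......###########..........###########......
.......############........############......
.......################################......
........##############################.......
.........############################........
..........##########################.........
...........########################..........
............######################...........
..............##################.............
..................##########.................
.............................................
.............................................
.............................................
.............................................
.............................................
.............................................
```

>>> drive_tool --rows '[[[0,0,0.009],0],[[0,0,0.009],0],[[0,0,0],0],[[0,0,0],0]]'

```text
t: 15.55
tool_pos: [0.4889, 0.1676, 0.0784]
tool_rot: [-1.768, -2.596, 0.002]
contact_force: [0.6, 0.2, -0.7]
opening: 0.0638
grip_force: 0.0
```

>>> drive_tool --rows '[[[0,0,0],0],[[0,0,0],0],[[0,0,0],0],[[0,0,0],0]]' --jaw 0.9

```text
t: 15.95
tool_pos: [0.4899, 0.1678, 0.0798]
tool_rot: [1.768, 2.596, 0.001]
contact_force: [0.3, -0.2, 2.4]
opening: 0.0378
grip_force: 30.4
```

>>> drive_tool --rows '[[[0,0,0],0],[[0,0,0],0],[[0,0,0],0.15],[[0,0,0],0.15],[[0,0,0],0.15],[[0,0,0],0.15],[[0,0,0],0.15],[[0,0,0],0.15],[[0,0,0],0.15],[[0,0,0],0.15]]' --jaw 0.25

```text
t: 16.95
tool_pos: [0.4892, 0.1676, 0.079]
tool_rot: [-2.929, -1.135, 0.001]
contact_force: [-0.4, -1.0, 0.5]
opening: 0.0641
grip_force: 0.0
```

>>> drive_tool --rows '[[[0,0,0],0.15],[[0,0,0],0.15],[[0,0,0],0.071],[[0,0,0],0],[[0,0,0],0]]'

```text
t: 17.45
tool_pos: [0.4893, 0.1676, 0.0791]
tool_rot: [3.086, 0.588, -0.0]
contact_force: [1.1, -0.3, -0.9]
opening: 0.0639
grip_force: 0.0
```

>>> drive_tool --rows '[[[0,0,0],0],[[0,0,0],0],[[0,0,0],0],[[0,0,0],0],[[0,0,0],0]]' --jaw 0.9

```text
t: 17.95
tool_pos: [0.4896, 0.1677, 0.0796]
tool_rot: [-3.087, -0.586, -0.0]
contact_force: [-1.8, -0.3, 4.2]
opening: 0.0384
grip_force: 30.0
```

>>> drive_tool --rows '[[[0,0,-0.02],0],[[0,0,-0.03],-0.15],[[0,0,-0.03],-0.15],[[0,0,-0.03],-0.15],[[0,0,-0.028],-0.15],[[0,0,0],-0.15],[[0,0,0],-0.15],[[0,0,0],-0.15],[[0,0,0],-0.15],[[0,0,0],-0.15]]' --grip_force 40

```text
t: 18.95
tool_pos: [0.4891, 0.1676, 0.2163]
tool_rot: [-2.036, -2.392, 0.001]
contact_force: [-0.1, 0.5, -1.9]
opening: 0.0377
grip_force: 40.2
```

>>> drive_tool --rows '[[[0,0,0],-0.15],[[0,0,0],-0.071],[[-0.038,-0.0128,0],0],[[-0.038,-0.0128,0],0],[[-0.038,-0.0128,0],0],[[-0.038,-0.0128,0],0],[[-0.038,-0.0128,0],0],[[-0.038,-0.0128,0],0],[[-0.038,-0.0128,0],0],[[-0.038,-0.0128,0],0]]'

```text
t: 19.95
tool_pos: [0.505, -0.1543, 0.2165]
tool_rot: [-1.768, -2.596, -0.0]
contact_force: [1.5, 0.0, -1.4]
opening: 0.0374
grip_force: 40.3
```

>>> drive_tool --rows '[[[-0.038,-0.0128,0],0],[[-0.03,-0.01,0],0],[[-0.0142,-0.0043,0],0],[[0,0,0],0],[[0,0,0],0],[[0,0,0],0]]'

```text
t: 20.55
tool_pos: [0.5103, -0.2378, 0.2168]
tool_rot: [-1.766, -2.597, -0.001]
contact_force: [-0.2, 0.5, -0.2]
opening: 0.0377
grip_force: 40.3
```

>>> drive_tool --rows '[[[-0.001,0,0.01],0],[[0,0,0.008],0],[[0,0,0],0],[[0,0,0],0]]'

```text
t: 20.95
tool_pos: [0.5105, -0.2396, 0.1984]
tool_rot: [-1.767, -2.596, 0.0]
contact_force: [0.5, 0.0, 0.3]
opening: 0.0373
grip_force: 40.3
```

```bash
python3 look.py
```

```text
21.0 [ 0.5107 -0.2398  0.199 ] [ 0.6 -0.8 -0.8] [-0.03 -0.02 -0.01]
242  99  99  98 100  99 100 100 100 100 101 100 100 100 100 100 101 101 101 100 100 101 101 100 100 100 100 101 100 101 101 102 101 102 102
243  98  99  98  99  99 100  99 100 100 100 101 100 100 100 100 100 100 102 100 100 100 100 100 100 101  99 100 100 100 100 100 101 101 101
244  98  98  98  98  98  99  99  99 100 100 101 100 100 100 100  99  99 101 100  99 100 101 101 100 100 101 100 100  99 101 100 100 101 101
245  99  97  97  98  98  98  99  98  98  99 100 100 103 102 100  98  98  98  99  98  99  99 101 100 100 100 100 100 100 100 100 100 101 101
246  99  98  97  97  97  97  97  98  99  99  98 104 111 110 102  98  97  98  98  98  98  99  99  99 100 100 100 100 101 100 100 100 100 101
247  99  99  97  98  97  98 102 109 111 105 101 109 120 117 106  98  98  98  98  98  98  98  99  99  98 101 100 100 100 100 100 101  99  99
248 101 100  98  99  99 104 120 136 139 124 106 106 113 111 104  99  97  99  98  97  99  99 100  99  98  99 100 101 101 101 101 100 100 100
249 102 101 100 100 105 122 150 172 172 148 120 105 
[... 2327 characters left out ...]

266 202 198 189 168 142 114  91  80  75  76  76  74  76  75  75  75  75  74  74  75  73  73  75  74  75  78  90 114 146 173 188 196 198 196
267 204 201 195 183 167 144 116  93  81  77  75  75  76  76  75  74  75  75  74  75  73  74  75  77  82  95 117 142 167 187 197 200 200 198
268 207 205 201 195 186 169 147 118  97  85  80  77  77  76  76  76  74  74  74  76  75  76  80  86 101 125 149 170 185 197 203 204 203 200
269 208 208 207 204 198 189 173 150 128 111  98  88  83  79  79  78  79  78  77  78  82  87  97 111 130 154 174 187 197 203 206 205 204 202
270 206 208 209 208 205 201 192 179 163 148 134 120 106  97  95  94  94  93  92  96 105 118 133 147 163 178 189 197 202 204 205 204 204 203
```

Through the bore, the spindle (columns 315–328) sits about 1 mm towards tool +y and 1.2 mm towards tool -x of the bore. Correcting and feeling downward.

>>> drive_tool --rows '[[[-0.0012,0.0009,0],0],[[0,0,0.006],0],[[0,0,0.006],0],[[0,0,0.002],0],[[0,0,0],0],[[0,0,0],0]]'

```text
t: 21.6
tool_pos: [0.512, -0.2408, 0.1851]
tool_rot: [-1.768, -2.596, 0.0]
contact_force: [0.3, 0.2, -0.1]
opening: 0.0376
grip_force: 40.3
```

```bash
python3 look.py
```

```text
21.65 [ 0.5121 -0.2409  0.1853] [ 0.3  0.3 -1.5] [ 0.02 -0.04  0.03]
242  99  99  99 100  99 100 101 101 101 101 102 100 100 102 101 101 100 101 102 102 102 102 101 102 101 100 101 102 101 102 102 102 102 102
243  99  98  99 100  99 100 100 101 100 101 102 101 101 100 100 100 101 101 102 101 100 102 101 101 102  99 101 100 102 102 102 103 101 102
244  98  98 100  99 100  99 100  99 100 100 100 101 100 100 101 100  99 101  99 101 101 100 101 102 101 101 101 100 101 100 101 102 101 102
245  99  97  98  99  98  98  98  99  99  99 101 100 100  99  99  99 100 100  99 100 101 101 100 101 102 101 102 101 100 100 100 101 101 101
246  99  98  99  97  98  98  98  98  98  97  97  98  99  99 101 101 101 103 102 102 101 100 101 100 101 101 101 102 102 101 101 100 102 102
247 100  99  99  98  98  97  97  96  97  97  99 100 100 101 100 103 109 120 120 114 108 105 101 102 103 104 102 101 101 101 102 101 100 101
248 102 101 100  99  98  96  95  95  96 100 102 103 103 104 103 105 125 150 156 148 139 126 113 112 117 116 108 102 101 101 100 101 102 101
249 103 101 101 101  99  96  95  96  99 102 103 105
[... 2328 characters left out ...]

266 204 200 189 170 144 115  92  81  74  75  75  75  76  76  76  76  75  75  75  74  74  73  75  74  75  80  93 118 148 174 188 196 198 198
267 206 203 196 185 168 144 116  94  81  77  77  76  77  75  76  76  75  76  76  74  75  76  75  78  82  96 120 147 171 188 199 202 202 200
268 208 206 202 196 187 172 146 120  98  86  81  78  77  77  77  76  77  76  76  77  76  77  79  86 102 125 151 173 188 197 204 206 205 203
269 209 209 208 205 200 190 174 153 129 111  98  89  84  80  79  79  78  79  80  80  83  88  97 111 132 155 175 189 198 204 205 206 206 203
270 208 210 210 209 207 201 193 180 164 150 136 121 106  99  95  95  94  93  94 101 109 120 134 147 164 179 191 198 203 206 206 206 205 204
```

It is threaded: no upward force with the ring 5 mm below the tip. Lowering.

>>> drive_tool --rows '[[[0,0,0.005],0],[[0,0,0.005],0],[[0,0,0.002],0],[[0,0,0],0]]'

```text
t: 22.05
tool_pos: [0.5117, -0.2406, 0.1724]
tool_rot: [-1.768, -2.595, 0.0]
contact_force: [-0.3, -0.4, -0.2]
opening: 0.0377
grip_force: 40.3
```

>>> drive_tool --rows '[[[0,0,0.005],0],[[0,0,0.004],0],[[0,0,0.004],0],[[0,0,0.001],0],[[0,0,0],0],[[0,0,0],0]]'

```text
t: 22.65
tool_pos: [0.5121, -0.2409, 0.1593]
tool_rot: [1.768, 2.596, -0.0]
contact_force: [-0.7, 0.3, -1.1]
opening: 0.0378
grip_force: 40.3
```

>>> drive_tool --rows '[[[0,0,0],0],[[0,0,0],0],[[0,0,0],0],[[0,0,-0.01],0],[[0,0,-0.025],0],[[0,0,-0.03],0],[[0.03,0.03,-0.02],0],[[0.04,0.03,0],0],[[0.04,0.03,0],0],[[0.03,0.02,0],0]]' --jaw 0.25

```text
t: 23.65
tool_pos: [0.5638, -0.0679, 0.2458]
tool_rot: [1.766, 2.596, 0.002]
contact_force: [0.5, 0.0, -0.5]
opening: 0.064
grip_force: 0.0
```

```bash
python3 - <<'E'
from h import *
s=cam("scene"); e=cam("side"); o=ctrl.get_obs(); print(o["t"],o["tool_pos"].round(3),o["opening"],o["contact_force"].round(1))
W=np.zeros((560,800,3),np.uint8)
def put(im,x,y,r,k):
    c=cv2.resize(im[r[1]:r[3],r[0]:r[2]],None,fx=k,fy=k,interpolation=3)[:,:800-x]; W[y:y+c.shape[0],x:x+c.shape[1]]=c
put(s["image"],0,0,(160,145,260,215),5); put(e["image"],500,0,(365,112,425,182),5); 
put(s["image"],0,355,(295,185,455,290),1.95); put(e["image"],400,355,(195,190,370,340),1.3)
cv2.imwrite("pics/g6.png",W)
E
```

```text
23.75 [ 0.564 -0.067  0.245] 0.06424232441192704 [-0.6 -0.1 -0.1]
```

View pics/g6.png

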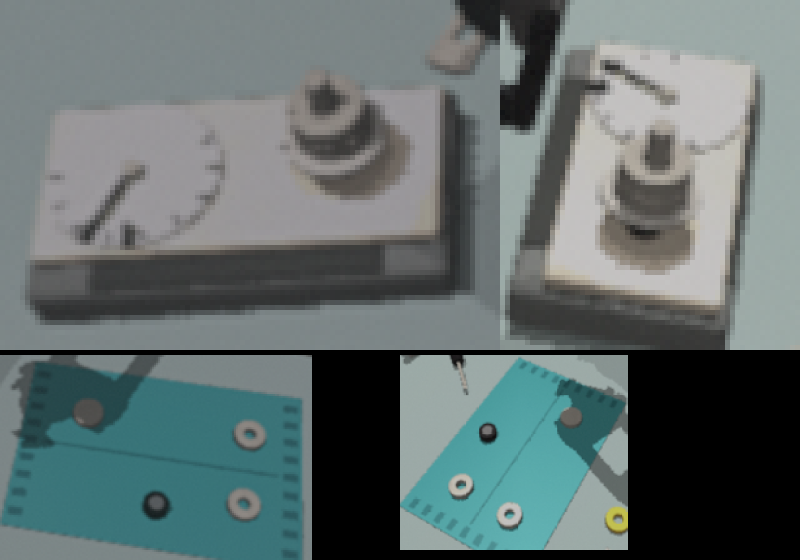

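Two rings are threaded and flat. The needle lies right on the first thick mark, at crop (90,232), so about 7.4 mm, which is too marginal. A third ring brings it to about 10 mm, inside the band. On the mat the disc, puck and the two remaining rings are undisturbed. Fetching ring B.

>>> drive_tool --rows '[[[0.0384,0.0054,0],0],[[0.0384,0.0054,0],0],[[0.0384,0.0054,0],0],[[0.0384,0.0054,0],0],[[0.0384,0.0054,0],0],[[0.0384,0.0054,0.02],0],[[0.0384,0.0054,0.03],0],[[0.0384,0.0054,0.03],0],[[0.0384,0.0055,0.03],0],[[0,0,0],0]]' --grip_force 30

```text
t: 24.75
tool_pos: [0.4783, 0.2707, 0.1297]
tool_rot: [-1.76, -2.596, 0.01]
contact_force: [-0.6, -0.6, 0.4]
opening: 0.0643
grip_force: 0.0
```

>>> drive_tool --rows '[[[0,0,0],0],[[0,0,0],0]]'

```text
t: 24.95
tool_pos: [0.4832, 0.2685, 0.1358]
tool_rot: [1.769, 2.594, 0.003]
contact_force: [0.0, 0.5, -0.7]
opening: 0.0639
grip_force: 0.0
```

```bash
python3 - <<'E'
from h import *
w=cam("wrist"); s=cam("scene"); o=ctrl.get_obs(); p=o["tool_pos"]; R=cv2.Rodrigues(o["tool_rot"])[0]
print(o["t"],p.round(4))
a=np.linspace(0,6.28,60)
hsv=cv2.cvtColor(w["image"],cv2.COLOR_BGR2HSV); teal=((hsv[...,1]>90)&(hsv[...,0]>75)&(hsv[...,0]<105)).astype(float)
best=[]
for dx in np.arange(-.008,.0081,.001):
  for dy in np.arange(-.008,.0081,.001):
    c=np.array([p[0]+dx,p[1]+dy]); poly=np.vstack([pix(w,np.c_[c[0]+.02*np.cos(a),c[1]+.02*np.sin(a),0*a+z]) for z in(.003,.015)])
    m=np.zeros(teal.shape,np.uint8); cv2.fillConvexPoly(m,cv2.convexHull(poly.astype(np.float32)).astype(int),1)
    q=pix(w,np.c_[c[0]+.026*np.cos(a),c[1]+.026*np.sin(a),0*a+.003]).astype(int); n=np.zeros_like(m); cv2.fillConvexPoly(n,cv2.convexHull(q),1); n[m>0]=0
    best.append((teal[m>0].mean()-teal[n>0].mean(),c[0],c[1],dx,dy))
best.sort(); print(np.round(best[:4],4))
d=np.mean([[b[3],b[4],0] for b in best[:4]],0); print("tool shift",(R.T@d).round(4))
E
```

```text
25.05 [0.4834 0.2684 0.1361]
[[-0.8434  0.4814  0.2704 -0.002   0.002 ]
 [-0.84    0.4814  0.2714 -0.002   0.003 ]
 [-0.8377  0.4804  0.2714 -0.003   0.003 ]
 [-0.8349  0.4804  0.2704 -0.003   0.002 ]]
tool shift [ 0.0032 -0.0014 -0.    ]
```

>>> drive_tool --rows '[[[0.003,-0.0014,0.02],0],[[0,0,0.02],0],[[0,0,0.012],0],[[0,0,0.005],0],[[0,0,0],0],[[0,0,0],0]]'

```text
t: 25.65
tool_pos: [0.4802, 0.2715, 0.0782]
tool_rot: [1.768, 2.596, 0.002]
contact_force: [1.0, 0.5, 0.2]
opening: 0.0643
grip_force: 0.0
```

>>> drive_tool --rows '[[[0,0,0],0],[[0,0,0],0],[[0,0,0],0],[[0,0,0],0]]' --jaw 0.9

```text
t: 26.05
tool_pos: [0.4801, 0.2717, 0.0785]
tool_rot: [1.768, 2.596, 0.002]
contact_force: [-1.3, -1.0, 5.9]
opening: 0.0378
grip_force: 30.3
```

>>> drive_tool --rows '[[[0,0,0],0],[[0,0,0],0],[[0,0,0],0.15],[[0,0,0],0.15],[[0,0,0],0.15],[[0,0,0],0.15],[[0,0,0],0.15],[[0,0,0],0.15],[[0,0,0],0.15],[[0,0,0],0.15]]' --jaw 0.25

```text
t: 27.05
tool_pos: [0.4791, 0.2713, 0.0767]
tool_rot: [-2.929, -1.136, 0.001]
contact_force: [0.9, -0.7, 0.7]
opening: 0.0641
grip_force: 0.0
```

>>> drive_tool --rows '[[[0,0,0],0.15],[[0,0,0],0.15],[[0,0,0],0.071],[[0,0,0],0],[[0,0,0],0]]'

```text
t: 27.55
tool_pos: [0.4792, 0.2714, 0.0769]
tool_rot: [3.086, 0.588, -0.001]
contact_force: [0.1, 0.4, -0.0]
opening: 0.0641
grip_force: 0.0
```

>>> drive_tool --rows '[[[0,0,0],0],[[0,0,0],0],[[0,0,0],0],[[0,0,0],0],[[0,0,0],0]]' --jaw 0.9

```text
t: 28.05
tool_pos: [0.4796, 0.2715, 0.0775]
tool_rot: [-3.086, -0.585, -0.001]
contact_force: [-1.1, 0.1, 2.2]
opening: 0.0385
grip_force: 30.2
```

>>> drive_tool --rows '[[[0,0,-0.02],0],[[0,0,-0.03],-0.15],[[0,0,-0.03],-0.15],[[0,0,-0.03],-0.15],[[0,0,-0.028],-0.15],[[0,0,0],-0.15],[[0,0,0],-0.15],[[0,0,0],-0.15],[[0,0,0],-0.15],[[0,0,0],-0.15]]' --grip_force 40

```text
t: 29.05
tool_pos: [0.4791, 0.2712, 0.2144]
tool_rot: [-2.036, -2.392, 0.002]
contact_force: [0.1, -0.4, -0.6]
opening: 0.0381
grip_force: 40.2
```

>>> drive_tool --rows '[[[0,0,0],-0.15],[[0,0,0],-0.071],[[-0.0376,-0.01215,0],0],[[-0.0376,-0.01215,0],0],[[-0.0376,-0.01215,0],0],[[-0.0376,-0.01215,0],0],[[-0.0376,-0.01215,0],0],[[-0.0376,-0.01215,0],0],[[-0.0376,-0.01215,0],0],[[-0.0376,-0.01215,0],0]]'

```text
t: 30.05
tool_pos: [0.4987, -0.0456, 0.2147]
tool_rot: [-1.768, -2.596, 0.0]
contact_force: [0.7, -0.6, -0.7]
opening: 0.038
grip_force: 40.3
```

>>> drive_tool --rows '[[[-0.0376,-0.01215,0],0],[[-0.0376,-0.01215,0],0],[[-0.0376,-0.01215,0],0],[[-0.0376,-0.01215,0],0],[[-0.025,-0.008,0],0],[[-0.0122,-0.0042,0],0],[[0,0,0.01],0],[[0,0,0.008],0],[[0,0,0],0],[[0,0,0],0]]'

```text
t: 31.05
tool_pos: [0.511, -0.2395, 0.1963]
tool_rot: [-1.765, -2.597, -0.0]
contact_force: [-0.4, -0.2, -1.2]
opening: 0.0373
grip_force: 40.3
```

```bash
python3 look.py
```

```text
31.1 [ 0.5113 -0.2398  0.197 ] [0.2 0.3 0. ] [-0.03 -0.02  0.  ]
242  98  98  98  99  99  99  99 102 101 101 100 100 101 100 101 101 102 102 101 101 101 100 100 100  99 101 101 101 102 101 101 101 102 102
243  97  98  98  99  98 100  99  99 100 100 101 102 102  99 100 100 101 102 101 102 101 100 100 101 100 100 100 100 101 101 101 101 100 101
244  98  98  97  98  99  98  98  99  99  99 100 100 101 101 101 100  99 101 100 101 102 101 101 100 102  99  99  99 100 101 101 102 101 101
245  99  98  98  98  99  97  99  99  98  98 100 100 101 101 101 100  99 100 100 100 100 101 100 101 101 101 100 101 100 101 101 102 102 102
246 100  99  99  98  98  98  98  99  98  98  99  99  99  98  99  99  99  98  99 100  99 100 100 100 101 100 100 100 101 100 101 100 101 102
247 100 100  99  98  97  99  96  97  97  96  97  97  98  97  97  98  98  98  98  98  98  98 100  99 100 100 101 101 101 101 100  99 101 101
248 101 101 100 100  98  97  98  99  97  98  97  97  97  98  97  98  98  98  97  98  97  99  98  99 101 101 101 100 100 101 100 101 101 102
249 102 102 101 100 100 102 108 115 115 107 101  98  98
[... 2324 characters left out ...]

266 191 187 166 134 102  83  75  74  74  73  73  72  73  74  74  74  75  74  74  74  74  74  73  73  73  73  74  86 112 142 167 182 192 196
267 197 194 178 155 125  99  82  77  74  75  74  75  75  75  74  75  74  75  74  74  73  74  73  74  73  75  83 104 135 162 179 189 194 195
268 203 199 191 176 153 124  99  82  77  75  76  75  76  76  75  75  74  74  74  75  74  75  74  75  76  83 101 129 158 178 190 195 196 195
269 207 204 200 191 175 151 125 101  87  80  77  76  76  75  76  75  76  75  76  74  76  77  77  80  87 104 128 155 176 191 198 200 197 196
270 208 208 206 201 192 176 156 132 113  98  87  81  78  77  78  76  76  77  77  77  79  82  86  97 114 134 157 178 191 199 203 203 200 197
```

>>> drive_tool --rows '[[[-0.0013,0.0006,0],0],[[0,0,0.005],0],[[0,0,0.005],0],[[0,0,0.004],0],[[0,0,0.002],0],[[0,0,0],0],[[0,0,0],0]]'

```text
t: 31.8
tool_pos: [0.5123, -0.2419, 0.1812]
tool_rot: [-1.769, -2.596, -0.0]
contact_force: [-0.3, 0.2, -1.1]
opening: 0.0379
grip_force: 40.3
```

```bash
python3 - <<'E'
from h import *
for _ in range(3):
    cam("wrist"); o=ctrl.get_obs(); print(o["tool_pos"].round(4),o["contact_force"].round(1))
E
```

```text
[ 0.5124 -0.242   0.1814] [ 0.9 -0.3 -0.9]
[ 0.5125 -0.242   0.1815] [-0.   0.6 -1. ]
[ 0.5125 -0.242   0.1815] [-0.5  0.6 -0.7]
```

>>> drive_tool --rows '[[[0,0,0.004],0],[[0,0,0.004],0],[[0,0,0],0],[[0,0,0],0]]'

```text
t: 32.35
tool_pos: [0.5122, -0.2418, 0.1729]
tool_rot: [-1.768, -2.596, 0.0]
contact_force: [0.7, -0.5, -0.8]
opening: 0.0379
grip_force: 40.3
```

>>> drive_tool --rows '[[[0,0,0.004],0],[[0,0,0.003],0],[[0,0,0],0],[[0,0,0],0]]'

```text
t: 32.75
tool_pos: [0.5123, -0.2418, 0.166]
tool_rot: [-1.768, -2.596, -0.0]
contact_force: [0.2, 0.8, -1.1]
opening: 0.0377
grip_force: 40.3
```

Free all the way down. Releasing, withdrawing and reading the dial numerically.

>>> drive_tool --rows '[[[0,0,0],0],[[0,0,0],0],[[0,0,0],0],[[0,0,-0.01],0],[[0,0,-0.025],0],[[0,0,-0.03],0],[[0.03,0.03,-0.02],0],[[0.04,0.03,0],0],[[0.04,0.03,0],0],[[0.03,0.02,0],0]]' --jaw 0.25

```text
t: 33.75
tool_pos: [0.5641, -0.069, 0.2528]
tool_rot: [1.766, 2.596, 0.002]
contact_force: [-0.3, 0.0, -0.2]
opening: 0.0644
grip_force: 0.0
```

>>> drive_tool --rows '[[[0,0,0],0],[[0,0,0],0],[[0,0,0],0],[[0,0,0],0],[[0,0,0],0]]'

```text
t: 34.25
tool_pos: [0.5633, -0.0724, 0.2513]
tool_rot: [1.771, 2.595, -0.0]
contact_force: [-0.2, 0.2, -0.6]
opening: 0.0639
grip_force: 0.0
```

```bash
python3 - <<'E'
from h import *
s=cam("scene"); e=cam("side"); o=ctrl.get_obs(); print(o["t"],o["tool_pos"].round(3),o["contact_force"].round(1))
f=lambda x,y:(160+x/4.4,145+y/4.4)
hub=world(s,[f(118,148)],.042)[0,:2]; g=cv2.cvtColor(s["image"],6).astype(np.float32)
ge=cv2.cvtColor(e["image"],6).astype(np.float32)
def prof(d,g,hub):
    out=[]
    for mm in np.arange(1,14,.5):
        a=np.arctan2(-.93,.366)+.15*mm; r=np.arange(.012,.034,.002)
        q=pix(d,np.c_[hub[0]+r*np.cos(a),hub[1]+r*np.sin(a),0*r+.042]).astype(np.float32)
        out.append((mm,float(cv2.remap(g,q[:,0].copy(),q[:,1].copy(),1).mean())))
    return out
print("scene",[(m,round(v)) for m,v in prof(s,g,hub)])
print("side",[(m,round(v)) for m,v in prof(e,ge,world(e,[(365+172/5,112+100/5)],.042)[0,:2])])
# stack outline in the side view: column brightness along the spindle axis
for z in np.arange(.06,.125,.004):
    q=pix(e,[[.512,-.238,z]])[0]; u,v=q.astype(int); print(round(z,3),(u,v),ge[v,u-18:u+19:2].astype(int).tolist())
E
```

```text
34.35 [ 0.563 -0.072  0.251] [ 0.4 -0.1 -0.4]
scene [(np.float64(1.0), 152), (np.float64(1.5), 152), (np.float64(2.0), 152), (np.float64(2.5), 152), (np.float64(3.0), 152), (np.float64(3.5), 152), (np.float64(4.0), 152), (np.float64(4.5), 152), (np.float64(5.0), 152), (np.float64(5.5), 152), (np.float64(6.0), 151), (np.float64(6.5), 149), (np.float64(7.0), 146), (np.float64(7.5), 141), (np.float64(8.0), 131), (np.float64(8.5), 114), (np.float64(9.0), 94), (np.float64(9.5), 88), (np.float64(10.0), 101), (np.float64(10.5), 124), (np.float64(11.0), 140), (np.float64(11.5), 149), (np.float64(12.0), 151), (np.float64(12.5), 152), (np.float64(13.0), 152), (np.float64(13.5), 152)]
side [(np.float64(1.0), 189), (np.float64(1.5), 189), (np.float64(2.0), 188), (np.float64(2.5), 188), (np.float64(3.0), 187), (np.float64(3.5), 187), (np.float64(4.0), 185), (np.float64(4.5), 183), (np.float64(5.0), 180), (np.float64(5.5), 175), (np.float64(6.0), 168), (np.float64(6.5), 160), (np.float64(7.0), 150), (np.float64(7.5), 138), (np.float64(8.0), 125), (np.float64(8.5), 118), (np.float64(9.0), 124), (np
[... 1700 characters left out ...]
135, 151, 165, 187, 192, 193, 165, 175, 107]
0.108 (np.int64(396), np.int64(138)) [72, 145, 191, 192, 164, 176, 173, 166, 147, 163, 161, 160, 168, 191, 192, 192, 184, 162, 132]
0.112 (np.int64(396), np.int64(137)) [72, 141, 191, 184, 161, 191, 184, 167, 163, 165, 164, 169, 184, 192, 191, 193, 193, 176, 143]
0.116 (np.int64(397), np.int64(135)) [70, 155, 179, 167, 180, 192, 192, 189, 186, 186, 189, 192, 192, 194, 192, 193, 192, 175, 69]
0.12 (np.int64(397), np.int64(134)) [71, 145, 169, 187, 186, 193, 193, 192, 191, 192, 193, 193, 191, 193, 192, 193, 192, 188, 72]
0.124 (np.int64(397), np.int64(133)) [71, 142, 164, 192, 192, 192, 193, 192, 193, 177, 192, 192, 193, 193, 192, 192, 192, 192, 90]
```

The needle reads about 9.4 mm, between the marks at 7.4 and 10.8 mm. The stack is seated and the arm is clear.

```bash
python3 -c "
from station import ctrl
print(ctrl.finish_job())"
```

```text
the job is handed in; nothing more can be done
None
```

I threaded three rings onto the spindle, the needle rested at about 9.4 mm, between the marks at 7.4 and 10.8 mm, and the job is handed in; no verdict came back.

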